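Edge the serving board out over the table edge

ROBOT

A 7-joint arm with a two-finger parallel gripper is mounted at the origin on the work surface; the furniture and walls round the work are solid. World frame = base frame: x ahead of the robot, y to its left, z up, the work surface at z = 0. Lengths are in m, angles in rad, forces in N, time in s.
With the tool pointing down it reaches from about 0.425 to 0.925 m from the base axis. Payload 6.8 kg.
Tool frame: the origin (TCP) lies midway between the tips of the shut fingers; the grasp point (between the pads) lies 19 mm behind it; z points along the fingers, y is the direction in which the jaws open and shut (so a half turn about z gives the same grasp; the last joint's range is limited). The gripper opens to 85 mm and grips with 20 to 120 N. Pads are 22 mm wide; open, the fingers measure 114 mm over their backs; the gripper's body (76 mm by 85 mm) begins 54 mm behind the grasp point. The pads swing forward as they close: fully open they stand 13 mm farther back than shut.
Start: joints at [1.022, 0.477, 0.022, 1.555, -0.011, 1.109, -0.083], TCP at [0.288, -0.61, 0.231] pointing down, gripper open.
Joint ranges: [-2.96, 2.96], [-0.34, 2.1], [-1.41, 1.46], [0.24, 2.44], [-1.37, 4.51], [0.17, 1.92], [-2.96, 2.96]. Speed limits (rad/s): [2.39, 2.39, 3.14, 3.14, 3.14, 3.14, 3.14].

INTERFACE

Orientations are given as a rotation vector (axis times angle).
In Python, from bench import r, imaging gives the robot as it stands.
- The arm moves only by the tool jog_arm, never from a script. Its argument "rows" is a list of rows, each an object with "delta_rot": the turn, a rotation vector about the tool's x, y, z in degrees, a list of three; "xyz": the shift along the tool's x, y, z in cm, a list of three; "fingers": the closure, from 0 (fully open) to 1 (shut). A call has exactly 5 rows; each row is the pose to reach, as a shift and turn from the pose measured when the call began, along the tool's axes at that moment; what a row does not reach only later rows make up. A row lasts 1/12 s, in which the tool goes at most 41.7 mm and 7.16 degrees, less where a joint would pass 70% of its speed; a pose out of reach is approached as far as the arm can. A call with a gripper value outside its range is refused whole. The fingers move at their own pace and stop on an object; "grip_force" is the grip in N (left out, the last holds). Time passes only in rows, so rows that repeat a pose let the fingers close, or fill a call up. It gives the time, the measured TCP pose, the force and the opening at its end, in the units of the state.
- r.get_obs(): the state, without advancing time (a new reading comes with each control period).
- imaging.grab_frame(name): name is "scene" or "top" or "wrist"; returns the picture (384x512x3 uint8, blue, green, red); there is no depth.
- imaging.camera_info(name): a dict with "camera_matrix" (3x3 intrinsics, pixels), "xyz" and "attitude" of the camera in the world. Camera axes: x right, y down, z forward; pixel columns grow to the right and rows downward; lengths in m; the calibration is good to about 2 mm. The wrist camera is an equidistant fisheye: a pixel r from the principal point sees the ray r / f radians off the axis. A picture is of the moment at which its call begins: read the wrist's pose just before it. camera_info takes no time and is no camera call; for the wrist camera it gives the pose at the moment of the call.
- r.hand_in(): hands the job in, once; it reports no verdict.
Trained networks look in the newest picture that a camera, given by its name, has taken for a name from the list of things; names that differ only in an ending like _2 or _b are one class to them, and where a whole thing is asked for, a point or a joint stands for the part that bears it (a point fixed in the world has none). Each returns a list of dicts, best first, with "conf" (0 to 1); they miss things now and then, are a little off and sometimes report something else, mostly with a low value. They report only what shows in the picture. A call takes as long as a camera call. They do not tell look-alikes from the thing itself.
- imaging.find_in(camera, query): "position" ([column, row] in pixels, amid what is visible of it).
- imaging.cut_out(camera, query): "region" (384x512 bool, what is visible of it) and "position" ([column, row] in pixels, amid what is visible of it).
- imaging.tip_of(camera, query): "position" ([column, row] in pixels: a listed point, or the origin of a listed thing).
The state is a dict: "clock": time; "joints": joint angles; "qvel": joint speeds; "tau": joint torques, N m; "tcp_pos": TCP position; "orientation": TCP orientation; "contact_force": force on the tool from outside, world axes, zero at the start; "moment": the same for the moment, N m; "grip_width": finger opening in m.
Only numpy, scipy, OpenCV 4.12 (cv2) and the standard library are available. Lean on these libraries where they do the work, as an engineer would, in place of code of your own. Each camera call takes 0.05 s, during which the arm holds its last target.

TASK

Slide the wooden serving board straight away from you until about a third of its length (roughly 5 cm) sticks out over the far edge of the table top itself (the outer edge of its plain grey rim, not the end of the printed cover), so that the baker standing there can pinch it from above and below. Leave it lying flat and steady, square to the edge, and do not shift the phone or the star-shaped cutter beside it.

Things in the scene. Friction and masses are not known exactly. Their poses are not given: they have to be found in the camera images.
- board_center (a point): centre (half-way up) of the wooden serving board: a plain flat rectangle 160 mm long (own x axis, within 12 degrees of straight away from the robot), 100 mm wide (own y) and 12 mm thick, 0.13 to 0.25 kg, loose, flat on the table, with a 16 mm hanging hole near its far end. Too wide to grasp across; it slides when pushed at its near end. It tips over the edge once more than half sticks out
- table_edge (a point): a point on the far edge of the table top (outer edge of the plain grey rim that stands about 60 mm past the printed cover), at the height of the top (z up); the edge is straight and runs along this point's y axis, and its x axis points straight out over the edge. Beyond it is a drop to the floor
- phone: a flat dark phone, 148 mm long, 71 mm wide and 8 mm thick, loose, lying lengthwise to the right of the board, 30 to 60 mm clear of it; origin at the centre of its underside, own x axis along its length. To be left alone
- cutter_star: a small star-shaped metal biscuit cutter, 57 x 55 mm and 22 mm high, loose, standing to the left of the board, 35 to 45 mm clear of its long side; origin at the centre of its underside. To be left alone
There are look-alikes about, which are no part of the job. Of the things shaped like the part that bears board_center, the wooden one is meant.

How it is judged:
By the outcome, as a careful person would: the job done as asked, in the order asked, and still so for the second after the job is handed in, with the robot touching nothing.
It also fails if it takes over 32 s, if anything falls off the work surface, if the arm or the gripper's body presses on something with over 40 N, if the wrist force passes 120 N, or if a joint passes its speed limit or range.

## Working session

There is one attempt and no reset: what is moved stays moved. The work goes in short steps, Python scripts to look and compute and a tool call to move; the robot and the scene stay as the last step left them, time stands still between calls to the robot, and variables do not carry over. Pictures are saved under pics/ and viewed, and the job is handed in when it is done.

Besides the shell and the picture viewer there is one more tool, called after "Request:" as a command line: name --argument value ..., lists and objects as JSON in quotes. jog_arm: Moves the arm, as the interface text tells. Its arguments: {"type":"object","properties":{"rows":{"type":"array","items":{"type":"object","properties":{"delta_rot":{"type":"array","items":{"type":"number"}},"xyz":{"type":"array","items":{"type":"number"}},"fingers":{"type":"number"}}}},"grip_force":{"type":"number"}},"required":["rows"]}

```bash
mkdir -p pics; ls; python3 - <<'E'
from bench import r, imaging
import cv2
o=r.get_obs();print({k:o[k] for k in('clock','tcp_pos','orientation','joints','contact_force','grip_width')})
for n in("scene","top"):
    f=imaging.grab_frame(n);cv2.imwrite(f"pics/{n}0.png",f);print(n,imaging.camera_info(n))
    for q in("board_center","table_edge","phone","cutter_star"):
        print(q,[(d['position'],d['conf']) for d in imaging.tip_of(n,q)])
E
```

```text
pics
{'clock': 0.0, 'tcp_pos': array([ 0.28775117, -0.60992221,  0.23029144]), 'orientation': array([-3.06380154e+00, -6.86544576e-01,  8.49178963e-04]), 'joints': array([ 1.02187304,  0.47783802,  0.0223163 ,  1.55647137, -0.01149979,
        1.10930188, -0.08308347]), 'contact_force': array([ 0.37298387, -0.6276507 , -0.23910276]), 'grip_width': 0.08506870059894721}
scene {'camera_matrix': array([[406.46912105,   0.        , 253.12106395],
       [  0.        , 406.46912105, 195.57444296],
       [  0.        ,   0.        ,   1.        ]]), 'xyz': array([0.08041509, 0.3803473 , 0.73498489]), 'attitude': array([-1.03543664,  2.46121259, -1.003985  ])}
board_center [([283.3, 245.3], 0.77)]
table_edge []
phone [([299.6, 148.8], 0.86)]
cutter_star [([212.4, 162.0], 0.63), ([234.4, 191.1], 0.53)]
top {'camera_matrix': array([[448.52838656,   0.        , 258.33948249],
       [  0.        , 448.52838656, 198.18608203],
       [  0.        ,   0.        ,   1.        ]]), 'xyz': array([ 0.45101236, -0.11481855,  0.88029342]), 'attitude': array([-2.12412507,  2.13870523, -0.16796988])}
board_center [([239.1, 281.0], 0.91), ([309.5, 191.1], 0.59)]
table_edge [([271.6, 125.6], 0.71)]
phone [([380.5, 180.4], 0.59)]
cutter_star [([250.1, 179.1], 0.57)]
```

View pics/scene0.png

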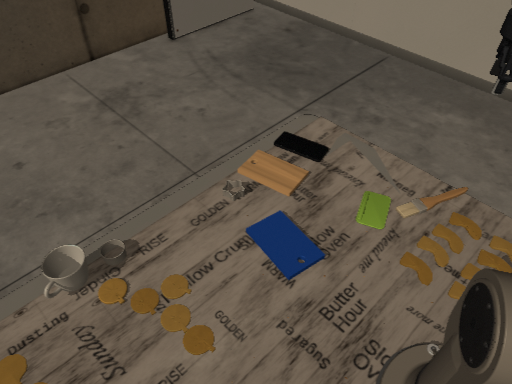

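View pics/top0.png

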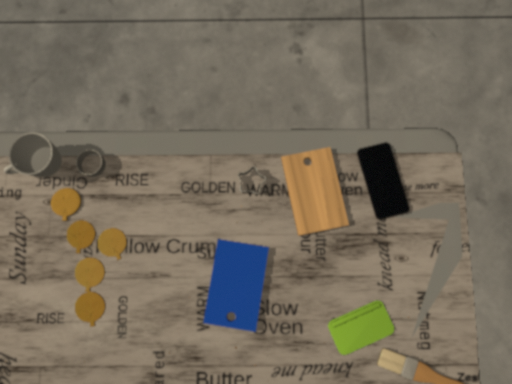

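```bash
cat > h.py <<'E'
import numpy as np,cv2
from scipy.spatial.transform import Rotation as R
def ray(info,p):
    K=info['camera_matrix'];return R.from_rotvec(info['attitude']).as_matrix()@np.linalg.inv(K)@np.array([p[0],p[1],1.])
def px2w(info,p,z):
    d=ray(info,p);c=info['xyz'];return c+d*(z-c[2])/d[2]
def w2px(info,P):
    q=R.from_rotvec(info['attitude']).as_matrix().T@(np.array(P)-info['xyz']);q=info['camera_matrix']@q;return q[:2]/q[2]
E
python3 - <<'E'
from bench import imaging
from h import *
f=cv2.imread('pics/top0.png')
c=f[115:255,225:425];cv2.imwrite('pics/crop0.png',cv2.resize(c,None,fx=4,fy=4,interpolation=cv2.INTER_CUBIC))
ti=imaging.camera_info('top')
# wood mask by colour
hsv=cv2.cvtColor(f,cv2.COLOR_BGR2HSV)
m=((hsv[...,1]>85)&(hsv[...,0]>5)&(hsv[...,0]<25)).astype(np.uint8)
n,l,s,ce=cv2.connectedComponentsWithStats(m)
for i in range(1,n):
    if s[i,4]>800:
        cn,_=cv2.findContours((l==i).astype(np.uint8),cv2.RETR_EXTERNAL,cv2.CHAIN_APPROX_NONE)
        b=cv2.boxPoints(cv2.minAreaRect(cn[0]));W=np.array([px2w(ti,p,.012) for p in b])
        print(s[i],b.round(1).tolist(),W.round(4).tolist(),W.mean(0),np.linalg.norm(W[1]-W[0]),np.linalg.norm(W[2]-W[1]))
for q in("phone","cutter_star"):
    for d in imaging.cut_out("top",q): 
        cn=cv2.findNonZero(d['region'].astype(np.uint8));b=cv2.boxPoints(cv2.minAreaRect(cn))
        print(q,d['conf'],d['position'],np.array([px2w(ti,p,.008)[:2] for p in b]).round(3).tolist())
g=cv2.cvtColor(f,cv2.COLOR_BGR2GRAY)
print(g[115:165,230],g[115:165,400])
for u in(60,200,300,400): print([px2w(ti,(u,v),0)[:2].round(4) for v in(129,155)])
E
```

```text
[ 281  147   69   89 4337] [[278.3999938964844, 155.8000030517578], [331.3999938964844, 143.89999389648438], [349.70001220703125, 225.1999969482422], [296.70001220703125, 237.10000610351562]] [[0.6813, -0.1487, 0.012], [0.705, -0.2549, 0.012], [0.5416, -0.2851, 0.012], [0.5191, -0.182, 0.012]] [ 0.61174033 -0.21766519  0.012     ] 0.10888110452977946 0.1662283391467107
[  74  257   32   70 1591] [[74.0, 257.0], [105.0, 257.0], [105.0, 326.0], [74.0, 326.0]] [[0.4837, 0.2478, 0.012], [0.4833, 0.1879, 0.012], [0.3547, 0.1814, 0.012], [0.355, 0.2399, 0.012]] [0.41916951 0.21425574 0.012     ] 0.05993019093116938 0.12883586127034155
phone 0.74 [379.0, 181.9] [[0.693, -0.302], [0.714, -0.372], [0.568, -0.406], [0.548, -0.338]]
cutter_star 0.44 [249.9, 173.7] [[0.662, -0.068], [0.662, -0.124], [0.605, -0.123], [0.605, -0.068]]
[105 105 106 104 106 105 104 105 104 106 106 106 107 105 102 100 104 109
 111 113 113 112 113 113 113 113 113 112 114 112 113 113 114 114 113 114
 113 113 110 106 108 109 111 111 114 118 123 127 128 128] [111 113 113 113 112 113 114 114 114 114 113 112 112 109 107 109 110 113
 112 113 113 113 113 114 113 113 113 112 114 113 113 113 112 114 114 114
 110 102  93  90  92 100 109 116 120 119 117 118 114 111]
[array([0.7449, 0.2977]), array([0.6899, 0.2941])]
[array([0.7423, 0.0103]), array([0.6875, 0.0095])]
[array([ 0.7405, -0.194 ]), array([ 0.6858, -0.1928])]
[array([ 0.7386, -0.3975]), array([ 0.6841, -0.3943])]
```

View pics/crop0.png

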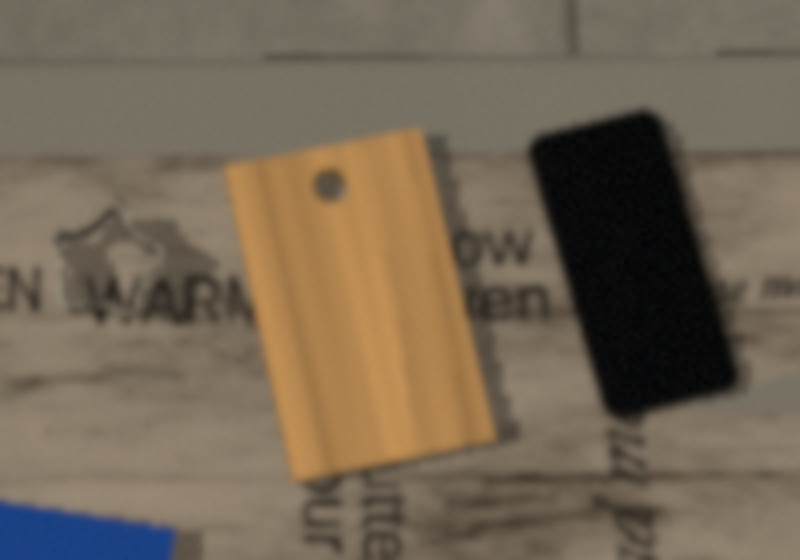

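```bash
cat >> h.py <<'E'
from scipy.optimize import least_squares
def fitrect(info,P,L=.16,W=.1,z=.012):
    # P: TL(far,+y) TR BR BL pixels
    S=np.array([[L/2,W/2],[L/2,-W/2],[-L/2,-W/2],[-L/2,W/2]])
    def model(v):
        c,s=np.cos(v[2]),np.sin(v[2]);return np.array([w2px(info,[v[0]+c*a-s*b,v[1]+s*a+c*b,z]) for a,b in S])
    q=least_squares(lambda v:(model(v)-P).ravel(),[.61,-.21,.1]);return q.x,q.fun.reshape(-1,2)
def edge(info,f,us,v0,v1):
    g=cv2.GaussianBlur(cv2.cvtColor(f,cv2.COLOR_BGR2GRAY),(5,1),0).astype(float);out=[]
    for u in us: out.append(px2w(info,(u,v0+np.argmin(g[v0:v1,u])+.5),0)[:2])
    out=np.array(out);k=np.polyfit(out[:,1],out[:,0],1);return k,np.std(out[:,0]-np.polyval(k,out[:,1]))
E
python3 - <<'E'
from bench import imaging
from h import *
f=cv2.imread('pics/top0.png');ti=imaging.camera_info('top');si=imaging.camera_info('scene')
P=np.array([[226,166],[424,127],[497,440],[295,480]])/4+[225,115]-.4
v,res=fitrect(ti,P);print(v,np.degrees(v[2]),res.round(1).tolist())
print('edge',edge(ti,f,range(140,430,5),124,136))
for n,p,z in[('blue TR',(268,246),.012),('blue BR',(255,331),.012),('ph1',(357.5,152),.008),('ph near L',(377.5,217.5),.008),('ph near R',(409,210),.008),('star r',(279,180),0),('green',(385,303),.01)]:print(n,px2w(ti,p,z).round(3))
c,s=np.cos(v[2]),np.sin(v[2])
pr=[w2px(si,[v[0]+c*a-s*b,v[1]+s*a+c*b,.012]) for a,b in((.08,.05),(.08,-.05),(-.08,-.05),(-.08,.05))]
g=cv2.imread('pics/scene0.png');cv2.polylines(g,[np.array(pr).round().astype(int)],True,(0,0,255),1)
for y in(0,-.1,-.3):
    p=w2px(si,[.741,y,0]).astype(int);cv2.circle(g,tuple(p.tolist()),2,(0,255,0),-1)
cv2.imwrite('pics/scene1.png',cv2.resize(g[90:240,180:380],None,fx=4,fy=4))
E
```

```text
[ 0.61178916 -0.21899835  0.19206842] 11.00470981265347 [[0.3, -0.1], [-0.2, 0.0], [-0.1, -0.1], [0.0, 0.1]]
edge (array([0.00411395, 0.73989246]), np.float64(0.002582156192965628))
blue TR [ 0.502 -0.126  0.012]
blue BR [ 0.344 -0.1    0.012]
ph1 [ 0.689 -0.307  0.008]
ph near L [ 0.557 -0.341  0.008]
ph near R [ 0.571 -0.403  0.008]
star r [ 0.635 -0.15   0.   ]
green [ 0.394 -0.346  0.01 ]
```

View pics/scene1.png

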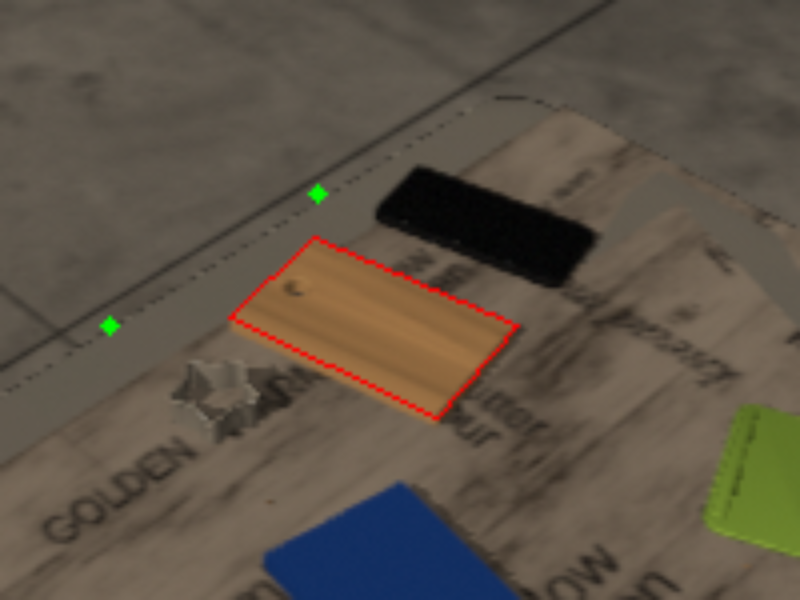

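Request:
jog_arm --rows '[{"xyz": [2.9, -2.0, 0], "delta_rot": [0, 0, 2.8], "fingers": 0.24}, {"xyz": [5.8, -4.0, 0], "delta_rot": [0, 0, 5.6], "fingers": 0.24}, {"xyz": [8.7, -6.0, 0], "delta_rot": [0, 0, 8.4], "fingers": 0.24}, {"xyz": [11.6, -8.0, 0], "delta_rot": [0, 0, 11.2], "fingers": 0.24}, {"xyz": [14.5, -10.0, 0], "delta_rot": [0, 0, 14.2], "fingers": 0.24}]'

```text
clock: 1.02
tcp_pos: [0.3771, -0.4568, 0.2315]
orientation: [3.127, 0.298, 0.001]
contact_force: [0.5, -0.2, -0.4]
grip_width: 0.0652
```

```bash
cat > go.py <<'E'
# python3 go.py x y z yawdeg  -> tool-frame shift (cm) and turn needed
import sys
from bench import r
from h import *
o=r.get_obs();M=R.from_rotvec(o['orientation']).as_matrix();p=np.array(o['tcp_pos'])
t=[float(a) for a in sys.argv[1:5]]
yaw=np.degrees(np.arctan2(M[1,0],M[0,0]))
c,s=np.cos(np.radians(t[3])),np.sin(np.radians(t[3]))
T=np.array([[c,s,0],[s,-c,0],[0,0,-1.]])
print('t',o['clock'],'tcp',p.round(4),'yaw',yaw.round(2),'grip',round(o['grip_width'],4),'F',np.round(o['contact_force'],1))
print('shift cm',(M.T@(np.array(t[:3])-p)*100).round(2),'rot deg',np.degrees(R.from_matrix(M.T@T).as_rotvec()).round(2))
E
python3 go.py .503 -.24 .2 11
```

```text
t 1.0167 tcp [ 0.3771 -0.4568  0.2315] yaw 10.9 grip 0.0652 F [ 0.5 -0.2 -0.4]
shift cm [ 16.46 -18.91   3.14] rot deg [ 0.02 -0.02 -0.1 ]
```

Request:
jog_arm --rows '[{"xyz": [2.4, -2.7, 0.4], "delta_rot": [0, 0, 0], "fingers": 0.24}, {"xyz": [4.8, -5.4, 0.8], "delta_rot": [0, 0, 0], "fingers": 0.24}, {"xyz": [7.2, -8.1, 1.2], "delta_rot": [0, 0, 0], "fingers": 0.24}, {"xyz": [9.6, -10.8, 1.6], "delta_rot": [0, 0, 0], "fingers": 0.24}, {"xyz": [12.0, -13.5, 2.0], "delta_rot": [0, 0, 0], "fingers": 0.24}]'

```text
clock: 1.43
tcp_pos: [0.4701, -0.2999, 0.2116]
orientation: [3.127, 0.298, 0.001]
contact_force: [0.4, 0.5, -0.1]
grip_width: 0.0651
```

```bash
python3 go.py .501 -.24 .06 11
```

```text
t 1.4333 tcp [ 0.4701 -0.2999  0.2116] yaw 10.9 grip 0.0651 F [ 0.4  0.5 -0.1]
shift cm [ 4.15 -5.31 15.16] rot deg [ 0.05 -0.05 -0.1 ]
```

Request:
jog_arm --rows '[{"xyz": [2.1, -2.7, 1.5], "delta_rot": [0, 0, 0], "fingers": 0.24}, {"xyz": [4.1, -5.3, 4.5], "delta_rot": [0, 0, 0], "fingers": 0.24}, {"xyz": [4.1, -5.3, 8.0], "delta_rot": [0, 0, 0], "fingers": 0.24}, {"xyz": [4.1, -5.3, 11.5], "delta_rot": [0, 0, 0], "fingers": 0.24}, {"xyz": [4.1, -5.3, 15.0], "delta_rot": [0, 0, 0], "fingers": 0.24}]'

```text
clock: 1.85
tcp_pos: [0.5013, -0.2394, 0.0607]
orientation: [3.126, 0.301, 0.004]
contact_force: [-0.1, 0.0, 0.2]
grip_width: 0.0652
```

```bash
python3 go.py .501 -.24 .003 11; python3 - <<'E'
from bench import imaging
from h import *
a=imaging.grab_frame('top');b=imaging.grab_frame('wrist')
cv2.imwrite('pics/m1.png',np.vstack([a[100:384,150:512],cv2.resize(b,(362,272))]))
E
```

```text
t 1.85 tcp [ 0.5013 -0.2394  0.0607] yaw 11.01 grip 0.0652 F [-0.1  0.   0.2]
shift cm [-0.06  0.05  5.77] rot deg [ 0.08 -0.13  0.01]
```

View pics/m1.png

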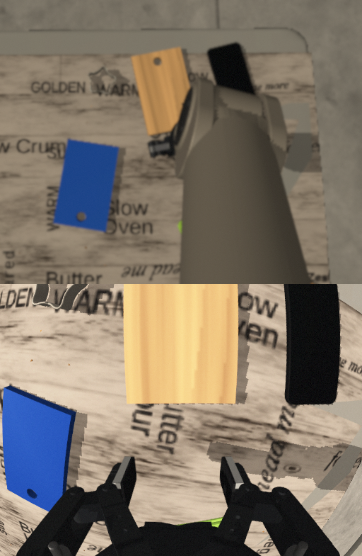

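Request:
jog_arm --rows '[{"xyz": [0, 0, 2.0], "delta_rot": [0, 0, 0], "fingers": 0.24}, {"xyz": [0, 0, 4.0], "delta_rot": [0, 0, 0], "fingers": 0.24}, {"xyz": [0, 0, 5.2], "delta_rot": [0, 0, 0], "fingers": 0.24}, {"xyz": [0, 0, 5.7], "delta_rot": [0, 0, 0], "fingers": 0.24}, {"xyz": [0, 0, 5.8], "delta_rot": [0, 0, 0], "fingers": 0.24}]'

```text
clock: 2.37
tcp_pos: [0.4965, -0.2386, -0.0006]
orientation: [-3.124, -0.299, 0.012]
contact_force: [-0.1, 0.0, 0.9]
grip_width: 0.0648
```

```bash
python3 go.py .501 -.24 -.004 11
```

```text
t 2.3667 tcp [ 0.4965 -0.2386 -0.0006] yaw 10.93 grip 0.0648 F [-0.1  0.   0.9]
shift cm [0.42 0.23 0.33] rot deg [-0.25  0.43 -0.08]
```

Request:
jog_arm --rows '[{"xyz": [0.2, 0.1, 0.1], "delta_rot": [0, 0, 0], "fingers": 0.24}, {"xyz": [0.4, 0.1, 0.2], "delta_rot": [0, 0.2, 0], "fingers": 0.24}, {"xyz": [0.4, 0.2, 0.3], "delta_rot": [-0.2, 0.4, 0], "fingers": 0.24}, {"xyz": [0.4, 0.2, 0.35], "delta_rot": [-0.2, 0.4, 0], "fingers": 0.24}, {"xyz": [0.4, 0.2, 0.35], "delta_rot": [-0.2, 0.4, 0], "fingers": 0.24}]'

```text
clock: 2.78
tcp_pos: [0.5009, -0.2399, -0.0038]
orientation: [-3.127, -0.299, 0.0]
contact_force: [-0.4, -0.4, 1.3]
grip_width: 0.065
```

```bash
python3 go.py .5225 -.2365 -.004 11; python3 - <<'E'
from bench import imaging,r
import cv2
print(r.get_obs()['joints'])
cv2.imwrite('pics/m2.png',imaging.grab_frame('wrist'))
s=imaging.grab_frame('scene');cv2.imwrite('pics/m2s.png',cv2.resize(s[90:240,200:400],None,fx=4,fy=4))
E
```

```text
t 2.7833 tcp [ 0.5009 -0.2399 -0.0038] yaw 10.92 grip 0.065 F [-0.4 -0.4  1.3]
shift cm [2.19 0.07 0.02] rot deg [-0.03  0.01 -0.08]
[ 0.3938061   0.61393315 -0.07584314  1.9908485   0.08433665  0.54014291
 -1.12089034]
```

View pics/m2.png

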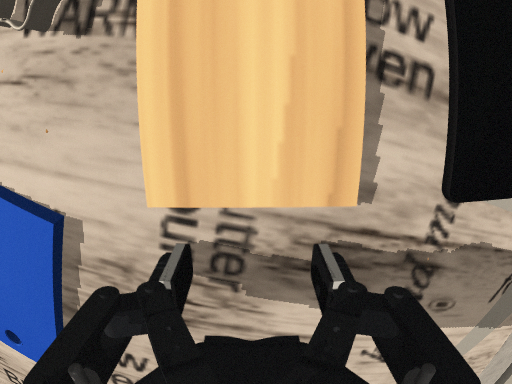

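View pics/m2s.png

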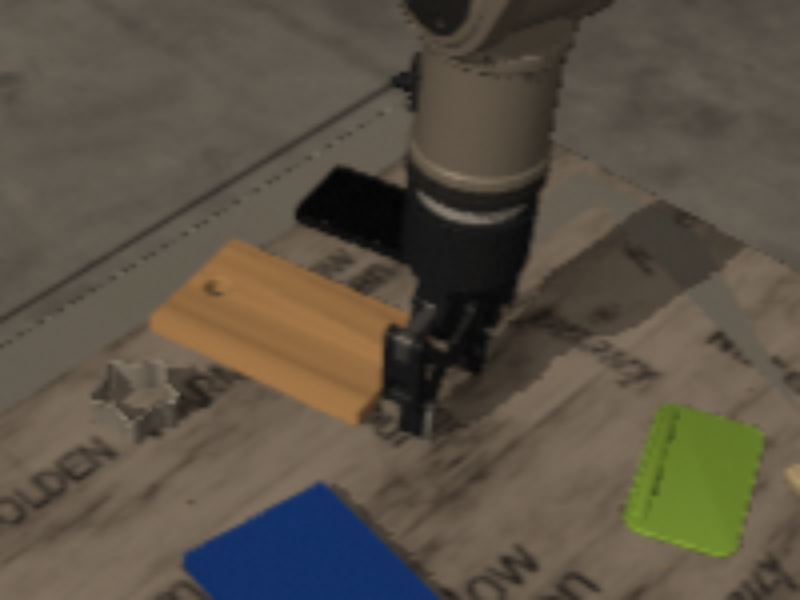

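Request:
jog_arm --rows '[{"xyz": [0.7, 0, -0.05], "delta_rot": [0, 0, 0], "fingers": 0.24}, {"xyz": [1.3, 0, -0.05], "delta_rot": [0, 0, 0], "fingers": 0.24}, {"xyz": [1.8, 0, -0.05], "delta_rot": [0, 0, 0], "fingers": 0.24}, {"xyz": [2.2, 0, -0.05], "delta_rot": [0, 0, 0], "fingers": 0.24}, {"xyz": [2.6, 0, -0.05], "delta_rot": [0, 0, 0], "fingers": 0.24}]'

```text
clock: 3.3
tcp_pos: [0.5263, -0.2347, -0.0036]
orientation: [-3.126, -0.299, 0.003]
contact_force: [-3.3, -0.8, 0.6]
grip_width: 0.065
```

```bash
python3 go.py .560 -.226 -.0035 7
```

```text
t 3.3 tcp [ 0.5263 -0.2347 -0.0036] yaw 10.94 grip 0.065 F [-3.3 -0.8  0.6]
shift cm [ 3.47 -0.21 -0.02] rot deg [-0.06  0.1   3.94]
```

Request:
jog_arm --rows '[{"xyz": [0.7, -0.03, 0], "delta_rot": [0, 0, 0.8], "fingers": 0.24}, {"xyz": [1.4, -0.07, 0], "delta_rot": [0, 0, 1.6], "fingers": 0.24}, {"xyz": [2.1, -0.11, 0], "delta_rot": [0, 0, 2.4], "fingers": 0.24}, {"xyz": [2.8, -0.16, 0], "delta_rot": [0, 0, 3.2], "fingers": 0.24}, {"xyz": [3.4, -0.21, 0], "delta_rot": [0, 0, 4.0], "fingers": 0.24}]'

```text
clock: 3.72
tcp_pos: [0.5604, -0.2256, -0.0037]
orientation: [-3.135, -0.189, 0.002]
contact_force: [-0.7, -0.3, -0.3]
grip_width: 0.0647
```

```bash
python3 go.py .588 -.217 -.0035 3; python3 - <<'E'
from bench import imaging,r
import cv2
cv2.imwrite('pics/m3.png',imaging.grab_frame('wrist'))
s=imaging.grab_frame('top');cv2.imwrite('pics/m3t.png',cv2.resize(s[105:245,225:425],None,fx=4,fy=4))
E
```

```text
t 3.7167 tcp [ 0.5604 -0.2256 -0.0037] yaw 6.88 grip 0.0647 F [-0.7 -0.3 -0.3]
shift cm [ 2.84 -0.53 -0.03] rot deg [-0.06  0.08  3.88]
```

View pics/m3.png

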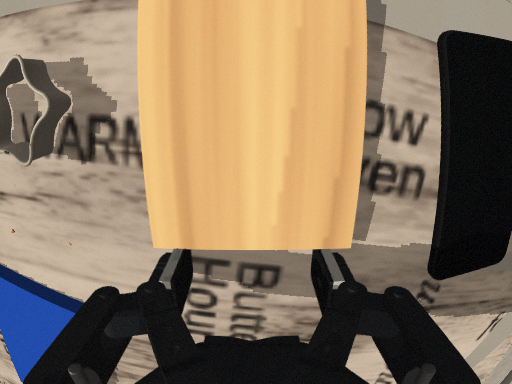

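View pics/m3t.png

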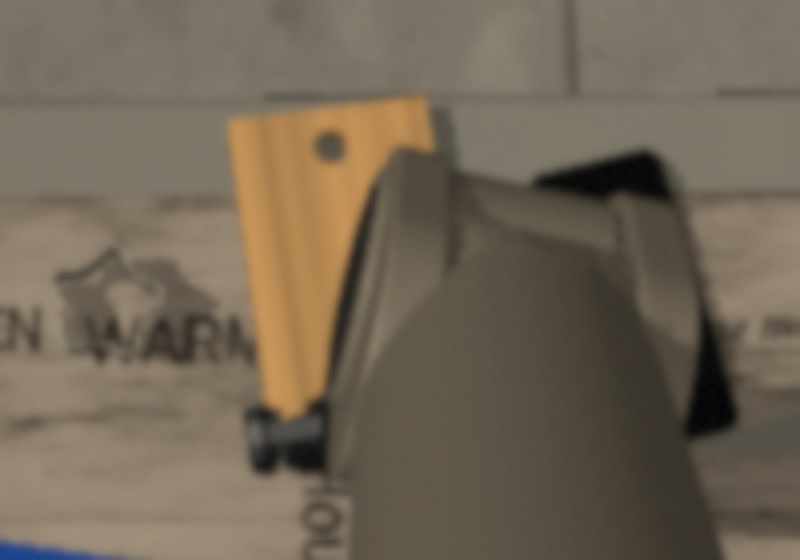

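Request:
jog_arm --rows '[{"xyz": [0.6, -0.08, 0], "delta_rot": [0, 0, 0.8], "fingers": 0.24}, {"xyz": [1.2, -0.17, 0], "delta_rot": [0, 0, 1.6], "fingers": 0.24}, {"xyz": [1.8, -0.27, 0], "delta_rot": [0, 0, 2.4], "fingers": 0.24}, {"xyz": [2.35, -0.38, 0], "delta_rot": [0, 0, 3.2], "fingers": 0.24}, {"xyz": [2.85, -0.5, 0], "delta_rot": [0, 0, 4.0], "fingers": 0.24}]'

```text
clock: 4.23
tcp_pos: [0.5895, -0.2166, -0.0035]
orientation: [-3.14, -0.08, -0.0]
contact_force: [-1.5, 0.1, -0.6]
grip_width: 0.0653
```

```bash
python3 go.py .603 -.213 -.0035 0; python3 - <<'E'
from bench import imaging,r
import cv2
cv2.imwrite('pics/m4.png',imaging.grab_frame('wrist'))
s=imaging.grab_frame('top');cv2.imwrite('pics/m4t.png',cv2.resize(s[90:230,225:425],None,fx=4,fy=4))
E
```

```text
t 4.2333 tcp [ 0.5895 -0.2166 -0.0035] yaw 2.9 grip 0.0653 F [-1.5  0.1 -0.6]
shift cm [ 1.36 -0.29 -0.  ] rot deg [-0.05 -0.01  2.9 ]
```

View pics/m4.png

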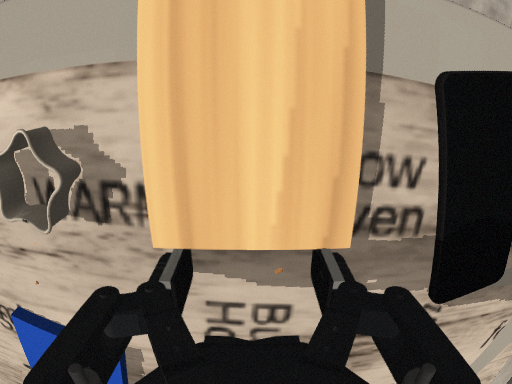

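View pics/m4t.png

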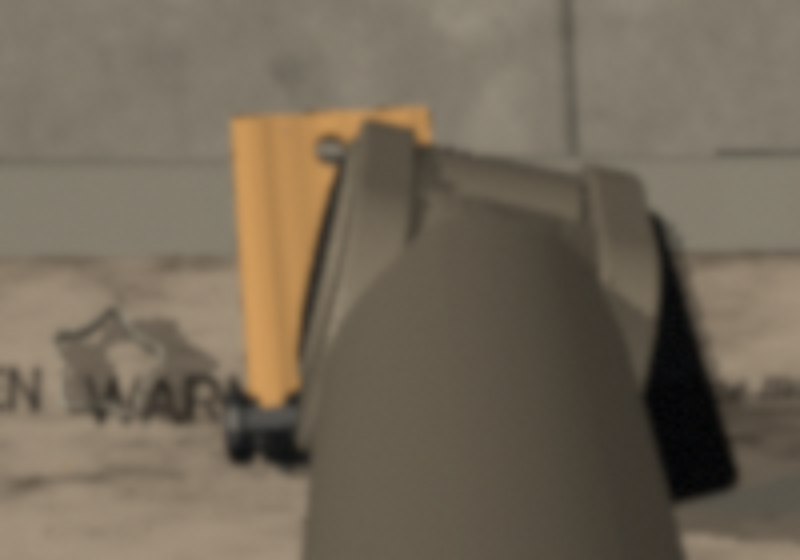

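Request:
jog_arm --rows '[{"xyz": [0.3, -0.06, 0], "delta_rot": [0, 0, 0.6], "fingers": 0.24}, {"xyz": [0.6, -0.12, 0], "delta_rot": [0, 0, 1.2], "fingers": 0.24}, {"xyz": [0.9, -0.18, 0], "delta_rot": [0, 0, 1.8], "fingers": 0.24}, {"xyz": [1.15, -0.23, 0], "delta_rot": [0, 0, 2.4], "fingers": 0.24}, {"xyz": [1.4, -0.28, 0], "delta_rot": [0, 0, 2.9], "fingers": 0.24}]'

```text
clock: 4.75
tcp_pos: [0.6043, -0.2126, -0.0034]
orientation: [-3.141, -0.001, -0.002]
contact_force: [-1.2, -0.0, 0.0]
grip_width: 0.0647
```

```bash
python3 go.py .615 -.213 -.0035 0; python3 - <<'E'
from bench import imaging,r
import cv2
cv2.imwrite('pics/m5.png',imaging.grab_frame('wrist'))
s=imaging.grab_frame('scene');cv2.imwrite('pics/m5s.png',cv2.resize(s[70:220,200:400],None,fx=4,fy=4))
s=imaging.grab_frame('top');cv2.imwrite('pics/m5t.png',cv2.resize(s[80:220,225:425],None,fx=4,fy=4))
E
```

```text
t 4.75 tcp [ 0.6043 -0.2126 -0.0034] yaw 0.04 grip 0.0647 F [-1.2 -0.   0. ]
shift cm [1.07 0.05 0.01] rot deg [-0.06 -0.07  0.04]
```

View pics/m5t.png

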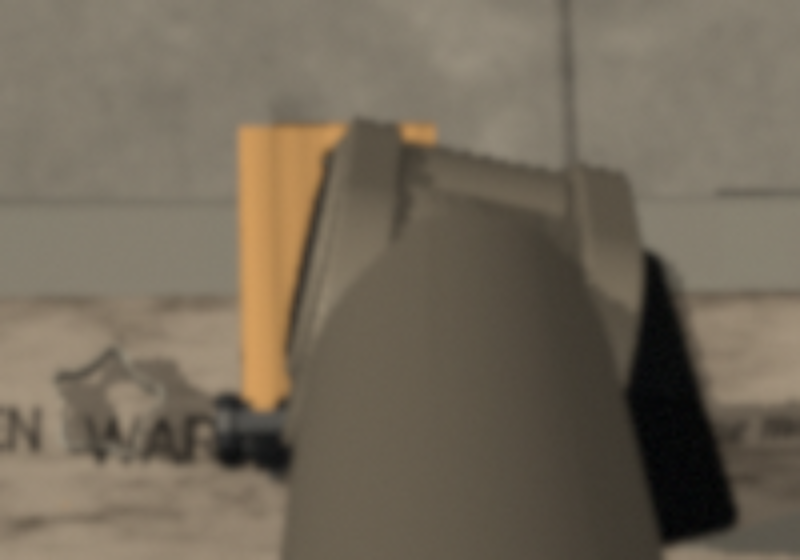

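View pics/m5s.png

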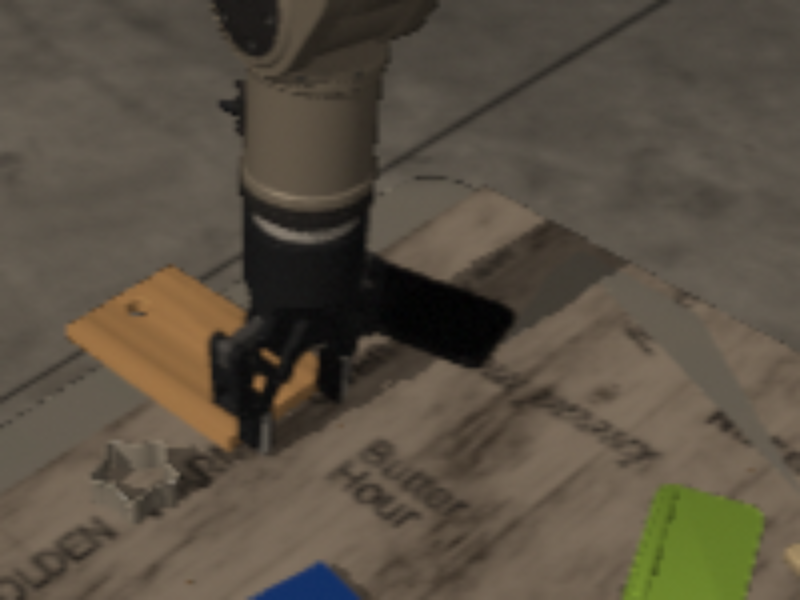

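View pics/m5.png

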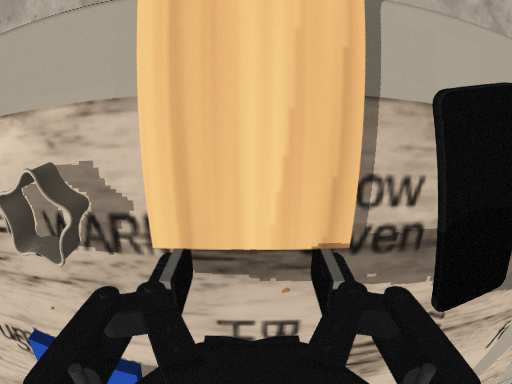

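```bash
python3 - <<'E'
from bench import imaging
from h import *
ti=imaging.camera_info('top')
for u,v in((285,110.8),(334,110.8)):print(px2w(ti,(u,v),.012))
for v in(129,129.5,130,130.5,131,131.5):print(v,px2w(ti,(300,v),0))
si=imaging.camera_info('scene');g=cv2.imread('pics/scene0.png')
for x in(.73,.735,.74,.745):
  print(x,[w2px(si,[x,y,0]).round(1).tolist() for y in(-.05,.05)])
# scan edge in scene: profile along world x at several y
G=cv2.cvtColor(g,cv2.COLOR_BGR2GRAY).astype(np.float32)
xs=np.arange(.70,.78,.002)
for y0 in(.05,-.05,-.15,-.28):
  prof=np.mean([[cv2.remap(G,np.float32([[w2px(si,[x,y,0])[0]]]),np.float32([[w2px(si,[x,y,0])[1]]]),1)[0,0] for x in xs] for y in np.arange(y0-.03,y0+.03,.004)],0)
  print(y0,dict(zip(xs.round(3).tolist(),prof.astype(int).tolist())))
E
```

```text
[ 0.77517929 -0.16335039  0.012     ]
[ 0.77425094 -0.26254996  0.012     ]
129 [ 0.74045747 -0.19399629  0.        ]
129.5 [ 0.73939604 -0.19397358  0.        ]
130 [ 0.73833502 -0.19395087  0.        ]
130.5 [ 0.7372744  -0.19392817  0.        ]
131 [ 0.73621419 -0.19390548  0.        ]
131.5 [ 0.73515438 -0.19388279  0.        ]
0.73 [[195.2, 182.1], [163.6, 201.6]]
0.735 [[193.9, 181.2], [162.5, 200.5]]
0.74 [[192.7, 180.2], [161.3, 199.5]]
0.745 [[191.6, 179.3], [160.1, 198.4]]
0.05 {0.7: 90, 0.702: 90, 0.704: 89, 0.706: 89, 0.708: 89, 0.71: 89, 0.712: 89, 0.714: 90, 0.716: 89, 0.718: 89, 0.72: 89, 0.722: 90, 0.724: 89, 0.726: 89, 0.728: 90, 0.73: 90, 0.732: 90, 0.734: 89, 0.736: 86, 0.738: 79, 0.74: 75, 0.742: 77, 0.744: 78, 0.746: 78, 0.748: 80, 0.75: 82, 0.752: 83, 0.754: 82, 0.756: 73, 0.758: 59, 0.76: 56, 0.762: 68, 0.764: 79, 0.766: 83, 0.768: 83, 0.77: 83, 0.772: 83, 0.774: 83, 0.776: 83, 0.778: 82, 0.78: 82}
-0.05 {0.7: 90, 0.702: 90, 0.704: 90, 0.706: 89, 0.708: 89, 0.71: 89, 0.712: 89, 0.714: 89, 0.716: 89, 0.718: 89, 0.72: 89, 0.722: 89, 0.724: 89, 0.726: 89, 0.728: 8
[... 478 characters left out ...]
 89, 0.736: 86, 0.738: 80, 0.74: 75, 0.742: 77, 0.744: 79, 0.746: 80, 0.748: 81, 0.75: 81, 0.752: 81, 0.754: 79, 0.756: 71, 0.758: 60, 0.76: 57, 0.762: 67, 0.764: 78, 0.766: 84, 0.768: 86, 0.77: 86, 0.772: 86, 0.774: 86, 0.776: 86, 0.778: 86, 0.78: 86}
-0.28 {0.7: 95, 0.702: 95, 0.704: 95, 0.706: 95, 0.708: 94, 0.71: 93, 0.712: 92, 0.714: 91, 0.716: 90, 0.718: 90, 0.72: 90, 0.722: 90, 0.724: 90, 0.726: 90, 0.728: 90, 0.73: 90, 0.732: 90, 0.734: 90, 0.736: 87, 0.738: 83, 0.74: 79, 0.742: 81, 0.744: 84, 0.746: 85, 0.748: 85, 0.75: 85, 0.752: 83, 0.754: 79, 0.756: 71, 0.758: 59, 0.76: 55, 0.762: 63, 0.764: 74, 0.766: 80, 0.768: 83, 0.77: 84, 0.772: 83, 0.774: 83, 0.776: 83, 0.778: 83, 0.78: 83}
```

Request:
jog_arm --rows '[{"xyz": [0.3, 0, 0], "delta_rot": [0, 0, 0], "fingers": 0.24}, {"xyz": [0.6, 0, 0], "delta_rot": [0, 0, 0], "fingers": 0.24}, {"xyz": [0.9, 0, 0], "delta_rot": [0, 0, 0], "fingers": 0.24}, {"xyz": [1.15, 0, 0], "delta_rot": [0, 0, 0], "fingers": 0.24}, {"xyz": [1.3, 0, 0], "delta_rot": [0, 0, 0], "fingers": 0.24}]'

```text
clock: 5.32
tcp_pos: [0.6181, -0.2125, -0.0032]
orientation: [-3.141, -0.003, -0.004]
contact_force: [-1.0, -0.1, -1.2]
grip_width: 0.0646
```

Request:
jog_arm --rows '[{"xyz": [-0.2, 0, 0], "delta_rot": [0, 0, 0], "fingers": 0.24}, {"xyz": [-1.0, 0, 0], "delta_rot": [0, 0, 0], "fingers": 0.24}, {"xyz": [-2.5, 0, 0], "delta_rot": [0, 0, 0], "fingers": 0.24}, {"xyz": [-4.0, 0, -1.0], "delta_rot": [0, 0, 0], "fingers": 0.24}, {"xyz": [-5.0, 0, -3.0], "delta_rot": [0, 0, 0], "fingers": 0.24}]'

```text
clock: 5.73
tcp_pos: [0.5641, -0.2122, 0.0247]
orientation: [-3.139, -0.002, 0.005]
contact_force: [0.1, 0.1, -0.6]
grip_width: 0.065
```

Request:
jog_arm --rows '[{"xyz": [0, 0, -3.5], "delta_rot": [0, 0, 0], "fingers": 0.24}, {"xyz": [0, 0, -7], "delta_rot": [0, 0, 0], "fingers": 0.24}, {"xyz": [0, 0, -10.5], "delta_rot": [0, 0, 0], "fingers": 0.24}, {"xyz": [0, 0, -14], "delta_rot": [0, 0, 0], "fingers": 0.24}, {"xyz": [0, 0, -17], "delta_rot": [0, 0, 0], "fingers": 0.24}]'

```text
clock: 6.15
tcp_pos: [0.5642, -0.2128, 0.1974]
orientation: [-3.14, -0.002, 0.002]
contact_force: [0.9, 0.0, 0.1]
grip_width: 0.065
```

```bash
python3 go.py .42 -.45 .23 0; python3 - <<'E'
from bench import imaging,r
import cv2
cv2.imwrite('pics/m6.png',imaging.grab_frame('wrist'))
s=imaging.grab_frame('top');cv2.imwrite('pics/m6t.png',cv2.resize(s[80:220,225:425],None,fx=4,fy=4))
E
```

```text
t 6.15 tcp [ 0.5642 -0.2128  0.1974] yaw 0.07 grip 0.065 F [0.9 0.  0.1]
shift cm [-14.46  23.69  -3.28] rot deg [-0.09  0.07  0.07]
```

View pics/m6.png

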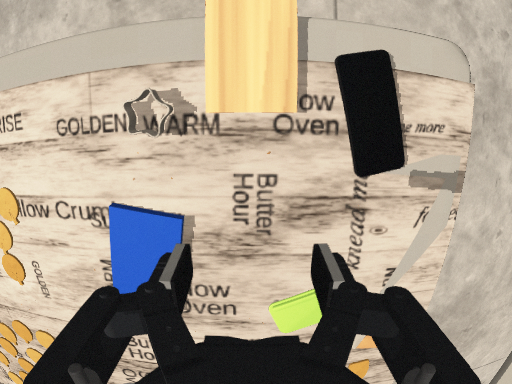

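View pics/m6t.png

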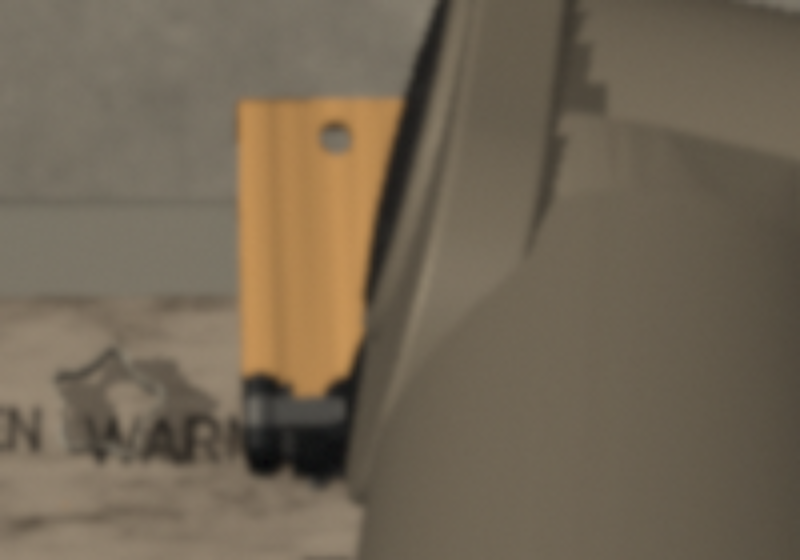

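Pushed and released; the board lies square. I'll move the arm away for an unobstructed check.

Request:
jog_arm --rows '[{"xyz": [-1.8, 3.0, -0.5], "delta_rot": [0, 0, 0], "fingers": 0.24}, {"xyz": [-3.6, 6.0, -1.0], "delta_rot": [0, 0, 0], "fingers": 0.24}, {"xyz": [-5.4, 9.0, -1.5], "delta_rot": [0, 0, 0], "fingers": 0.24}, {"xyz": [-7.2, 12.0, -2.0], "delta_rot": [0, 0, 0], "fingers": 0.24}, {"xyz": [-9.0, 15.0, -2.5], "delta_rot": [0, 0, 0], "fingers": 0.24}]'

```text
clock: 6.67
tcp_pos: [0.4755, -0.3648, 0.2249]
orientation: [3.141, 0.002, 0.01]
contact_force: [-0.1, -0.1, 0.1]
grip_width: 0.0646
```

Request:
jog_arm --rows '[{"xyz": [-1.8, 3.0, 0], "delta_rot": [0, 0, 0], "fingers": 0.24}, {"xyz": [-3.6, 6.0, 0], "delta_rot": [0, 0, 0], "fingers": 0.24}, {"xyz": [-5.4, 9.0, 0], "delta_rot": [0, 0, 0], "fingers": 0.24}, {"xyz": [-7.2, 12.0, 0], "delta_rot": [0, 0, 0], "fingers": 0.24}, {"xyz": [-9.0, 15.0, 0], "delta_rot": [0, 0, 0], "fingers": 0.24}]'

```text
clock: 7.08
tcp_pos: [0.3838, -0.5158, 0.2237]
orientation: [3.141, 0.001, 0.01]
contact_force: [0.9, 0.1, 0.7]
grip_width: 0.0651
```

```bash
python3 go.py .42 -.45 .23 0; python3 - <<'E'
from bench import imaging,r
import cv2
s=imaging.grab_frame('top');cv2.imwrite('pics/top7.png',s);cv2.imwrite('pics/m7t.png',cv2.resize(s[80:220,225:425],None,fx=4,fy=4,interpolation=cv2.INTER_CUBIC))
s=imaging.grab_frame('scene');cv2.imwrite('pics/m7s.png',cv2.resize(s[70:220,200:400],None,fx=4,fy=4))
E
```

```text
t 7.0833 tcp [ 0.3838 -0.5158  0.2237] yaw 0.05 grip 0.0651 F [0.9 0.1 0.7]
shift cm [ 3.63 -6.58 -0.61] rot deg [ 0.01 -0.35  0.05]
```

View pics/m7t.png

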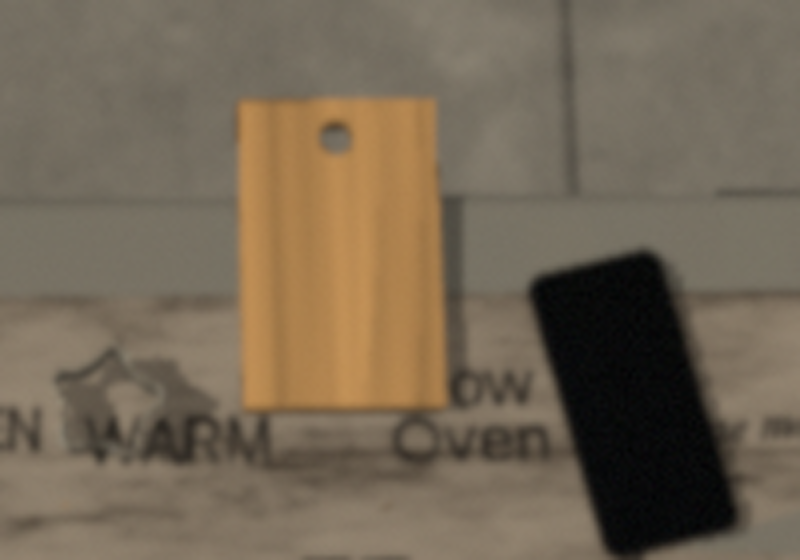

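View pics/m7s.png

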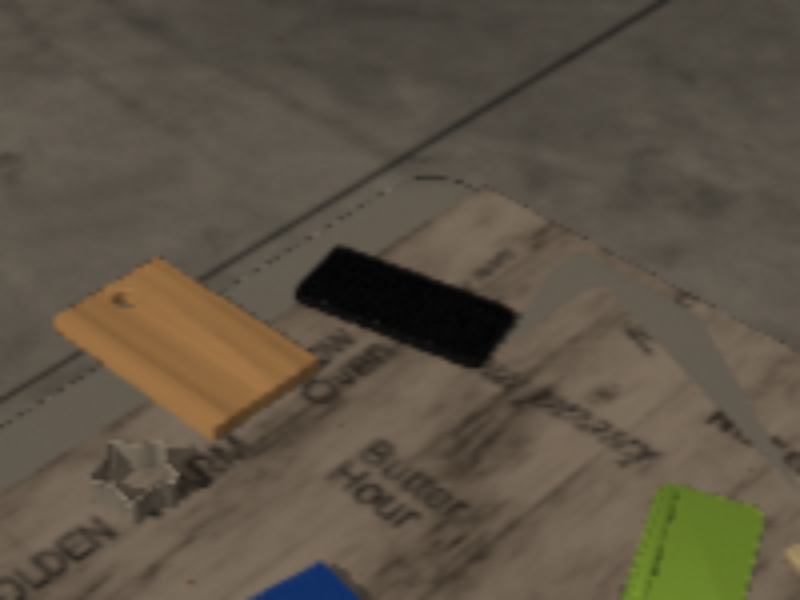

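```bash
python3 - <<'E'
from bench import imaging
from h import *
ti=imaging.camera_info('top')
P=np.array([[238,97],[436,97],[447,408],[243,410]])/4+[225,80]-.4
v,res=fitrect(ti,P);print(v,np.degrees(v[2]),res.round(1).tolist(),'overhang',v[0]+.08-.738)
a=cv2.imread('pics/top0.png').astype(int);b=cv2.imread('pics/top7.png').astype(int)
for n,(x0,x1,y0,y1) in dict(phone=(358,415,140,222),star=(236,266,162,195)).items():
  A=a[y0:y1,x0:x1];B=b[y0:y1,x0:x1];print(n,abs(A-B).mean(),cv2.phaseCorrelate(np.float32(A.mean(2)),np.float32(B.mean(2))))
E
```

```text
[ 0.70863301 -0.211983   -0.00098428] -0.05639527437830695 [[0.2, 0.6], [-0.1, 0.2], [-0.2, -0.3], [0.1, -0.5]] overhang 0.050633011950512175
phone 1.4447297104549992 ((0.05578990698363029, 0.034229660549314644), 1.0371786071636058)
star 0.7084175084175084 ((0.04086386131991304, -0.0120041434853988), 0.974664647049374)
```

Overhang is 50.6 mm, yaw is under 0.1° off the world axes (0.3° off the fitted edge), and the phone and star have not moved. Handing in.

```bash
python3 -c "
from bench import r
print(r.hand_in(), r.get_obs()['clock'])"
```

```text
the job is handed in; nothing more can be done
the job is handed in; nothing more can be done
```

I slid the wooden board straight away with two part-open fingers against its near end, turning it about 11° on the way to bring it square. Then I backed off, moved the arm clear and handed in just after 7 s on the robot's clock.

| Check (last look, arm clear) | Result |
|---|---|
| Overhang past the outer rim edge | about 51 mm |
| Squareness | −0.06° in the world frame, about 0.3° off the fitted edge line |
| Board lying flat | yes, as far as the pictures show |
| Phone and star cutter | shifted less than 0.1 pixel from the start picture |

**Edge position:** the top and scene cameras both put the edge at about x = 0.737 to 0.740 m. The overhang is therefore uncertain by about 2 to 3 mm.

**Forces:** readings taken at the end of each move never passed about 4 N.

No check failed. The board's sideways shift was about 7 mm to the left, towards the cutter, because of the turning; the cutter was not touched.

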